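# Set the polariscope ring to the peg mark and store the reading

### The job

On the round polariscope, gently push the ring's lever round with the side of the shut fingers until its pointer aims straight at the tall peg marker (not the flat disc marker), then with a fingertip press the round raised button on the handheld meter fully down and let go, to store the reading at that setting. Nothing is to be gripped or lifted: leave both markers and all the glassware, bottles and tools standing where they are.

Things in the scene. Friction and masses are not known exactly. Their poses are not given: they have to be found in the camera images.
- ring_center (a point): Centre of the black glazed ring (132 mm across, top 12 mm above the plate) on top of the polariscope, a fixed round grey light table 360 mm across with a white scale plate 40 mm above the work surface. This point is on the ring's upright axis, 52 mm above the work surface. The frame turns with the ring: its +x axis runs along the lever towards the pointer, z is up.
- lever_post (a point): Top centre of the upright round black post on the lever: 12 mm in diameter, 88 mm from the ring's axis, its top 92 mm above the work surface. It stands on the flat lever arm (12 mm wide), whose top is 52 mm above the work surface, so 40 mm of post is free to push against.
- pointer_tip (a point): Outer end of the lever arm, which is the pointer: 6 mm wide, 107 mm from the ring's axis, 52 mm above the work surface. It moves over a scale of black marks every 5 degrees.
- ring (a joint): Turn of the ring in rad, growing counter-clockwise seen from above, 0 in the middle of the scale (pointer towards the robot's side), free from -1.3 to 1.3. Smooth friction (about 1 N at the post); it stays where it is left and has no spring.
- peg_marker: The mark to set to: a loose upright steel peg, 18 mm in diameter and 50 mm tall, standing on the scale plate beyond the pointer, 125 to 165 mm from the ring's axis, on one side or the other of the lever. Origin at the centre of its underside, 40 mm above the work surface.
- disc_marker: Another mark, not to be used: a loose flat steel disc, 28 mm in diameter and 10 mm high, lying on the scale plate on the other side of the lever, 125 to 165 mm from the ring's axis. Origin at the centre of its underside.
- store (a joint): Travel of the meter's button in m: 0 up, 0.006 fully down. A spring pushes it up; fully down takes 4 N.
- store_top (a point): Centre of the top of the round raised button, 24 mm in diameter, near one end of the handheld meter, a fixed grey box 190 x 85 x 34 mm lying flat with its dark screen at the other end (the small flat keys beside the screen are not it). It is pressed straight down.
- wash_bottle_a: Loose white wash bottle, 72 mm in diameter, about 210 mm tall with its bent spout; origin at the centre of its underside. Leave alone.
- wash_bottle_b: A second such wash bottle. Leave alone.
- beaker: Loose glass beaker, 72 mm across, 85 mm tall; origin at the centre of its underside. Leave alone.
- sample_jar: Loose amber jar, 40 mm across, 55 mm tall, standing on the far part of the polariscope's plate, behind the ring; origin at the centre of its underside. Leave alone.
- vial: Loose small bottle, 28 mm across, 60 mm tall; origin at the centre of its underside. Leave alone.
- dish: Loose glass dish, 90 mm across, 16 mm high; origin at the centre of its underside. Leave alone.
- spatula: Loose spatula 190 mm long, lying flat; origin at its middle. Leave alone.

How it is judged:
By the outcome, as a careful person would: the job done as asked, in the order asked, and still so for the second after the job is handed in, with the robot touching nothing.
It also fails if it takes over 51 s, if anything falls off the work surface, if the arm or the gripper's body presses on something with over 40 N, if the wrist force passes 120 N, or if a joint passes its speed limit or range.

### The arm

A 6-joint arm with a two-finger parallel gripper is mounted at the origin on the work surface. World frame = base frame: x ahead of the robot, y to its left, z up, the work surface at z = 0. Lengths are in m, angles in rad, forces in N, time in s.
With the tool pointing down it reaches from about 0.375 to 0.975 m from the base axis. Payload 3.8 kg.
Tool frame: the origin (TCP) lies on the mounting face of the last link; the fingertips stand 173 mm ahead of it and the grasp point (between the pads) lies 155 mm ahead of it; z points along the fingers, y is the direction in which the jaws open and shut (so a half turn about z gives the same grasp; the last joint's range is limited). The gripper opens to 85 mm and grips with 20 to 120 N. Pads are 22 mm wide; open, the fingers measure 114 mm over their backs; the gripper's body (76 mm by 85 mm) begins 54 mm behind the grasp point. The pads swing forward as they close: fully open they stand 13 mm farther back than shut.
Start: joints at [-1.29, 0.264, 1.604, -0, 1.274, -0.037], TCP at [0.211, -0.641, 0.405] pointing down, gripper open.
Joint ranges: [-2.63, 2.63], [-0.94, 2.18], [0.31, 2.57], [-1.31, 4.45], [0, 2.66], [-2.55, 2.55]. Speed limits (rad/s): [2.57, 2.57, 3.14, 3.14, 3.14, 3.14].

### API

Orientations are given as a rotation vector (axis times angle).
In Python, from workcell import bot gives the robot as it stands.
- The arm moves only by the shell command python3 -m jog 'ROWS' [FORCE]. ROWS is JSON, a list that holds one entry, the list of rows, each a list of 7 numbers: the closure, from 0 (fully open) to 1 (shut), then the shift along the tool's x, y, z in cm, then the turn, a rotation vector about the tool's x, y, z in rad. A call has 1 to 12 rows; each row is the pose to reach, as a shift and turn from the pose commanded when the call began, along the tool's axes at that moment; what a row does not reach only later rows make up. A row lasts 1/8 s, in which the tool goes at most 62.5 mm and 10.7 degrees, less where a joint would pass 70% of its speed; a pose out of reach is approached as far as the arm can. A call with a gripper value outside its range is refused whole. The fingers move at their own pace and stop on an object; FORCE is the grip in N (left out, the last holds). Time passes only in rows, so rows that repeat a pose let the fingers close. It gives the time, the measured TCP pose, the force and the opening at its end, in the units of the state.
- bot.read_state(): the state, without advancing time (a new reading comes with each control period).
- bot.read_camera(name): name is "side" or "top" or "wrist"; returns the picture (384x512x3 uint8, red, green, blue); there is no depth.
- bot.camera_model(name): a dict with "intrinsics" (3x3 intrinsics, pixels), "rvec" (rotation vector, rad) and "tvec" (3), from world to camera coordinates, as OpenCV has them. Camera axes: x right, y down, z forward; pixel columns grow to the right and rows downward; lengths in m; the calibration is good to about 2 mm. A picture is of the moment at which its call begins: read the wrist's pose just before it. camera_model takes no time and is no camera call; for the wrist camera it gives the pose at the moment of the call.
- bot.finish_job(): hands the job in, once; it reports no verdict.
The state is a dict: "time": time; "q": joint angles; "joint_vel": joint speeds; "joint_torque": joint torques, N m; "tool_pos": TCP position; "tcp_rot": TCP orientation; "wrist_force": force on the tool from outside, world axes, zero at the start; "torque": the same for the moment, N m; "width": opening from 0.0 (shut) to 1.0 (fully open).
Only numpy, scipy, OpenCV 4.12 (cv2) and the standard library are available. Lean on these libraries where they do the work, as an engineer would, in place of code of your own. Each camera call takes 0.05 s, during which the arm holds its last target.

## Working session

There is one attempt and no reset: what is moved stays moved. The work goes in short steps, Python scripts to look and compute and a shell command to move; the robot and the scene stay as the last step left them, time stands still between calls to the robot, and variables do not carry over. Pictures are saved under pics/ and viewed, and the job is handed in when it is done.

```bash
mkdir -p pics; ls; python3 - <<'E'
from workcell import bot
import cv2,numpy as np
print(bot.read_state())
for n in ("side","top","wrist"):
    im=bot.read_camera(n); cv2.imwrite(f"pics/{n}0.png",im[:,:,::-1])
    m=bot.camera_model(n); R=cv2.Rodrigues(np.array(m["rvec"]))[0]
    print(n,np.round(m["intrinsics"],1).tolist(),(-R.T@np.array(m["tvec"])).round(3),R.round(3).tolist())
E
```

```text
pics
{'time': 0.0, 'q': array([-1.28989240e+00,  2.64736964e-01,  1.60540501e+00, -2.42375942e-05,
        1.27370909e+00, -3.68553148e-02]), 'joint_vel': array([ 1.73514753e-03, -8.30797124e-04, -2.01016352e-05, -3.21191927e-04,
        8.03074154e-04, -1.42617149e-03]), 'joint_torque': array([-3.23422501e-03, -5.15121174e+01, -3.67320585e+01, -4.70487739e-04,
        1.28955589e-02,  6.94698571e-06]), 'tool_pos': array([ 0.21081977, -0.6408558 ,  0.40335576]), 'tcp_rot': array([-3.09981239e+00, -4.96694607e-01,  4.67596266e-04]), 'wrist_force': array([-0.53839947,  0.32841827, -0.07450574]), 'torque': array([ 0.0286977 ,  0.00501641, -0.04661269]), 'width': 1.0004002022135234}
side [[421.6, 0.0, 258.5], [0.0, 421.6, 196.6], [0.0, 0.0, 1.0]] [ 0.497 -0.888  0.853] [[0.998, -0.067, -0.01], [-0.052, -0.66, -0.75], [0.043, 0.749, -0.662]]
top [[474.3, 0.0, 261.7], [0.0, 474.3, 190.6], [0.0, 0.0, 1.0]] [ 0.247 -0.01   1.393] [[-0.052, -0.999, -0.003], [-0.976, 0.051, -0.212], [0.212, -0.008, -0.977]]
wrist [[296.2, 0.0, 254.7], [0.0, 296.2, 189.0], [0.0, 0.0, 1.0]] [ 0.279 -0.618  0.373] [[0.314, -0.949, -0.002], [-0.91, -0.301, 0.284], [-0.27, -0.087, -0.959]]
```

View pics/side0.png

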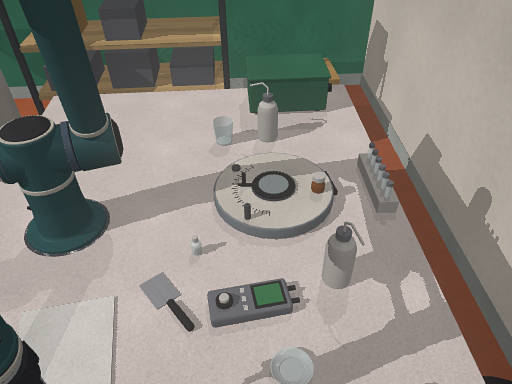

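View pics/top0.png

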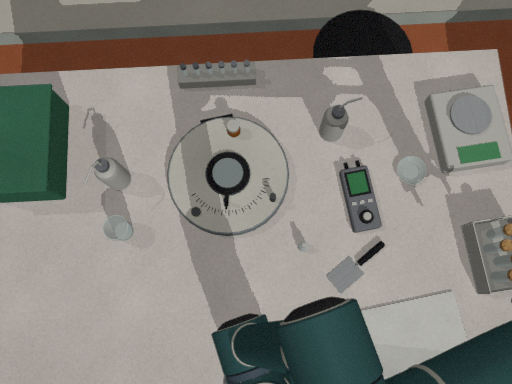

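View pics/wrist0.png

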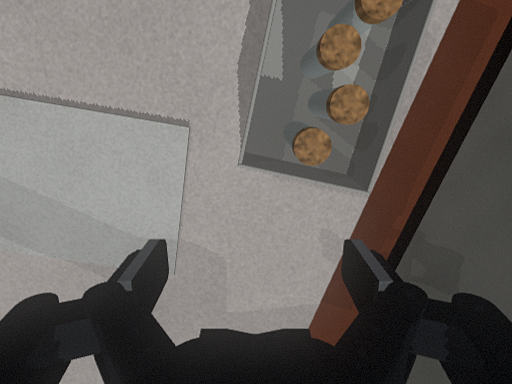

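```bash
cat > h.py <<'E'
from workcell import bot
import cv2,numpy as np
from scipy.spatial.transform import Rotation as Rn
def ray(m,uv):
    K=np.array(m["intrinsics"]);R=cv2.Rodrigues(np.array(m["rvec"]))[0]
    c=-R.T@np.array(m["tvec"]); d=R.T@np.linalg.inv(K)@np.array([uv[0],uv[1],1.]); return c,d
def onz(m,uv,z):
    c,d=ray(m,uv); return c+d*(z-c[2])/d[2]
def two(m1,a,m2,b):
    c1,d1=ray(m1,a);c2,d2=ray(m2,b);d1=d1/np.linalg.norm(d1);d2=d2/np.linalg.norm(d2)
    s=np.linalg.lstsq(np.stack([d1,-d2],1),c2-c1,rcond=None)[0]
    p,q=c1+s[0]*d1,c2+s[1]*d2; return (p+q)/2,np.linalg.norm(p-q)
def proj(m,P):
    return cv2.projectPoints(np.array([P],float),np.array(m["rvec"],float),np.array(m["tvec"],float),np.array(m["intrinsics"],float),None)[0].ravel()
E
python3 - <<'E'
from h import *
a=cv2.imread("pics/top0.png")[110:240,150:300]; b=cv2.imread("pics/side0.png")[145:240,200:345]
cv2.imwrite("pics/tc.png",cv2.resize(a,None,fx=4,fy=4)); cv2.imwrite("pics/sc.png",cv2.resize(b,None,fx=5,fy=5))
m=bot.camera_model("top")
for n,uv,z in [("ring",(228,173),.052),("post",(226,206),.09),("peg",(272,197),.09),("disc",(196,212),.05),("btn",(366,216),.04),("screen",(358,184),.034)]: print(n,onz(m,uv,z).round(3))
E
```

```text
ring [0.596 0.074 0.052]
post [0.492 0.08  0.09 ]
peg [ 0.51  -0.049  0.09 ]
disc [0.486 0.17  0.05 ]
btn [ 0.451 -0.319  0.04 ]
screen [ 0.548 -0.306  0.034]
```

View pics/tc.png

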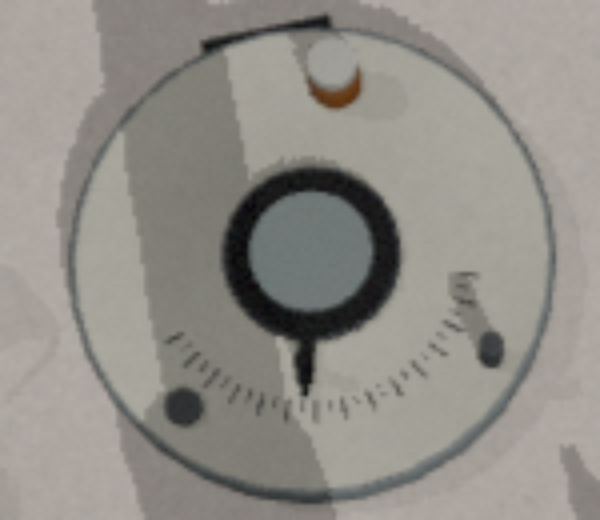

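View pics/sc.png

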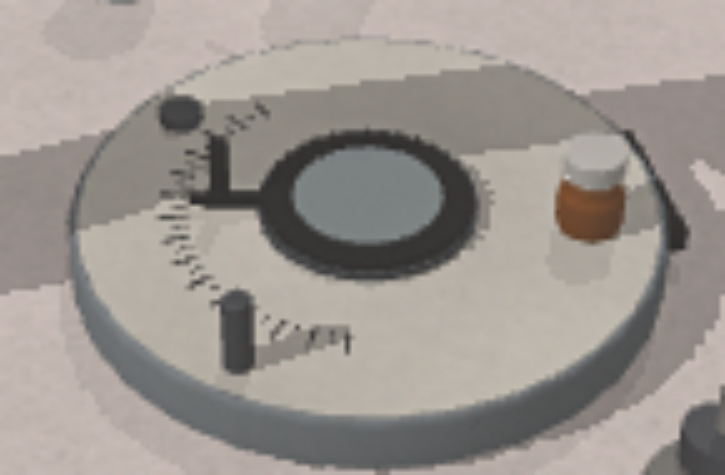

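```bash
python3 - <<'E'
from h import *
s=bot.read_state(); Rt=Rn.from_rotvec(s["tcp_rot"]); print(Rt.as_matrix().round(3))
m=bot.camera_model("wrist"); R=cv2.Rodrigues(np.array(m["rvec"]))[0]; c=-R.T@np.array(m["tvec"])
print("cam in tool",Rt.inv().apply(c-s["tool_pos"]).round(4)); Rct=Rt.as_matrix().T@R.T; print(Rct.round(3))
# view target: tool x toward +x world? yaw options
for yaw in (0,-.3,-.6):
  Rd=Rn.from_euler('z',yaw)*Rn.from_matrix(np.diag([1,-1,-1.]))
  for p in [(.42,-.0,.42)]:
    C=np.array(p)+Rd.apply(Rt.inv().apply(c-s["tool_pos"])); Rc=(Rd.as_matrix()@Rct).T
    mm=dict(intrinsics=m["intrinsics"],rvec=cv2.Rodrigues(Rc)[0],tvec=-Rc@C)
    print(yaw,[proj(mm,P).round().tolist() for P in [(.596,.074,.052),(.492,.08,.09),(.51,-.049,.09),(.486,.17,.05)]])
    print(" shift cm",(Rt.inv().apply(np.array(p)-s["tool_pos"])*100).round(1),"rot",(Rt.inv()*Rd).as_rotvec().round(3))
E
```

```text
[[ 0.95   0.312 -0.001]
 [ 0.312 -0.95   0.002]
 [ 0.    -0.002 -1.   ]]
cam in tool [ 0.0725 -0.0007  0.031 ]
[[ 0.001 -0.959 -0.284]
 [ 1.     0.001  0.   ]
 [-0.    -0.284  0.959]]
0 [[181.0, -8.0], [173.0, 102.0], [307.0, 82.0], [101.0, 107.0]]
 shift cm [ 39.9 -54.4  -1.5] rot [-0.002  0.     0.318]
-0.3 [[135.0, 26.0], [157.0, 130.0], [277.0, 70.0], [98.0, 155.0]]
 shift cm [ 39.9 -54.4  -1.5] rot [-0.002  0.     0.618]
-0.6 [[104.0, 71.0], [151.0, 161.0], [244.0, 69.0], [108.0, 200.0]]
 shift cm [ 39.9 -54.4  -1.5] rot [-0.002  0.001  0.918]
```

```bash
python3 - <<'E'
from h import *
s=bot.read_state(); Rt=Rn.from_rotvec(s["tcp_rot"]); m=bot.camera_model("wrist"); R=cv2.Rodrigues(np.array(m["rvec"]))[0]; c=-R.T@np.array(m["tvec"]);Rct=Rt.as_matrix().T@R.T
for yaw in (0,.3):
  Rd=Rn.from_euler('z',yaw)*Rn.from_matrix(np.diag([1,-1,-1.]))
  for p in [(.54,.02,.45),(.52,.04,.43)]:
    C=np.array(p)+Rd.apply(Rt.inv().apply(c-s["tool_pos"])); Rc=(Rd.as_matrix()@Rct).T
    mm=dict(intrinsics=m["intrinsics"],rvec=cv2.Rodrigues(Rc)[0],tvec=-Rc@C)
    print(yaw,[proj(mm,P).round().tolist() for P in [(.596,.074,.052),(.492,.08,.09),(.51,-.049,.09),(.486,.17,.05)]])
    print(" shift cm",(Rt.inv().apply(np.array(p)-s["tool_pos"])*100).round(1),"rot",(Rt.inv()*Rd).as_rotvec().round(3))
E
```

```text
0 [[210.0, 116.0], [204.0, 208.0], [314.0, 193.0], [141.0, 201.0]]
 shift cm [ 51.9 -52.5  -4.5] rot [-0.002  0.     0.318]
0 [[225.0, 98.0], [219.0, 197.0], [338.0, 181.0], [150.0, 191.0]]
 shift cm [ 50.6 -55.   -2.5] rot [-0.002  0.     0.318]
0.3 [[226.0, 104.0], [194.0, 192.0], [303.0, 209.0], [130.0, 167.0]]
 shift cm [ 51.9 -52.5  -4.5] rot [-0.002 -0.     0.018]
0.3 [[246.0, 92.0], [212.0, 185.0], [330.0, 204.0], [143.0, 159.0]]
 shift cm [ 50.6 -55.   -2.5] rot [-0.002 -0.     0.018]
```

```bash
python3 -m jog '[[[1,4,-4,-4.5,0,0,0],[1,8,-8,-4.5,0,0,0.03],[1,12,-12,-4.5,0,0,0.06],[1,16,-16,-4.5,0,0,0.09],[1,20,-20,-4.5,0,0,0.12],[1,24,-24,-4.5,0,0,0.15],[1,28,-28,-4.5,0,0,0.18],[1,32,-32,-4.5,0,0,0.21],[1,36,-36,-4.5,0,0,0.24],[1,40,-40.5,-4.5,0,0,0.27],[1,44,-44.5,-4.5,0,0,0.3],[1,48,-48.5,-4.5,0,0,0.318]]]' 20
python3 -m jog '[[[1,3.4,-3,0,0,0,0],[1,3.9,-4,0,0,0,0],[1,3.9,-4,0,0,0,0],[1,3.9,-4,0,0,0,0]]]'
python3 - <<'E'
from h import *
s=bot.read_state();m=bot.camera_model("wrist")
im=bot.read_camera("wrist");cv2.imwrite("pics/w1.png",im[:,:,::-1])
import pickle;pickle.dump((s,m,im),open("w1.pkl","wb"))
print(s["time"],s["tool_pos"],s["joint_vel"].round(4),s["tcp_rot"])
E
```

```text
time: 1.65
tool_pos: [0.5157, -0.0286, 0.4496]
tcp_rot: [3.141, -0.001, 0.0]
wrist_force: [0.9, -0.3, -0.2]
width: -0.0
time: 2.15
tool_pos: [0.5537, 0.0086, 0.4495]
tcp_rot: [3.141, -0.002, -0.001]
wrist_force: [-0.6, 0.3, -0.6]
width: -0.0
2.15 [0.5536683  0.00862917 0.44950697] [-0.0092 -0.0068  0.0002  0.0023 -0.0019  0.0012] [ 3.14112536e+00 -1.76343650e-03 -1.25585246e-03]
```

View pics/w1.png

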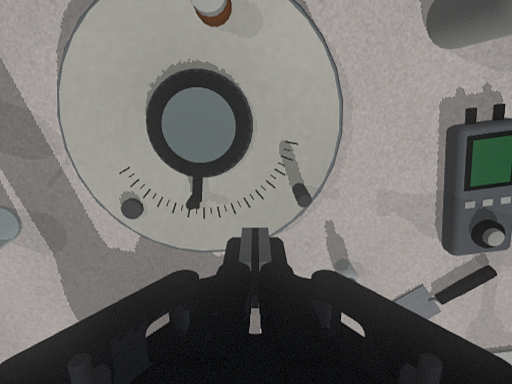

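```bash
python3 -m jog '[[[1,0,5,0,0,0,0],[1,0,10,0,0,0,0],[1,0,12,0,0,0,0],[1,0,12,0,0,0,0],[1,0,12,0,0,0,0]]]'
python3 - <<'E'
from h import *
s=bot.read_state();m=bot.camera_model("wrist")
im=bot.read_camera("wrist");cv2.imwrite("pics/w2.png",im[:,:,::-1])
import pickle;pickle.dump((s,m,im),open("w2.pkl","wb"))
print(s["time"],s["tool_pos"],s["joint_vel"].round(4))
a=cv2.imread("pics/w1.png")[50:250,110:350]
cv2.imwrite("pics/w1c.png",cv2.resize(a,None,fx=3,fy=3,interpolation=cv2.INTER_CUBIC))
a=im[50:250,10:250,::-1]
cv2.imwrite("pics/w2c.png",cv2.resize(a,None,fx=3,fy=3,interpolation=cv2.INTER_CUBIC))
E
```

```text
time: 2.82
tool_pos: [0.5541, -0.1101, 0.4497]
tcp_rot: [-3.141, 0.001, 0.0]
wrist_force: [0.3, -0.1, 0.7]
width: -0.002
2.825 [ 0.5540615  -0.11008265  0.44970096] [ 0.0184 -0.0001 -0.0006 -0.0035 -0.0036 -0.0028]
```

View pics/w1c.png

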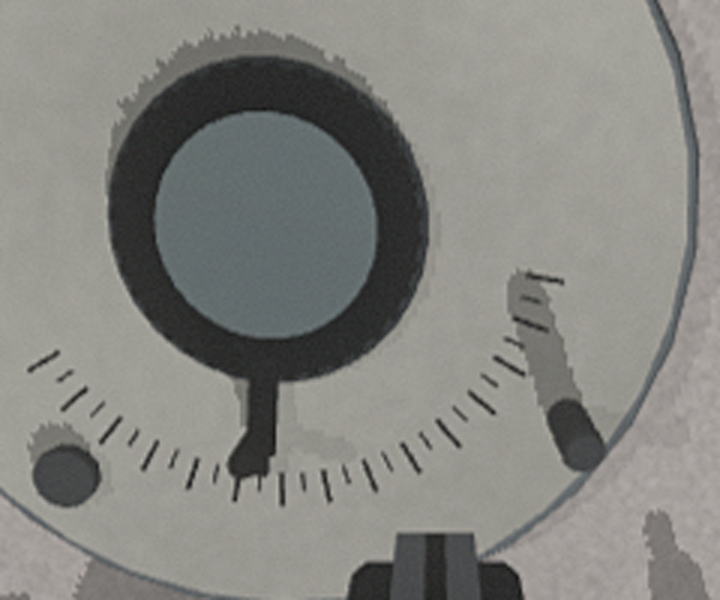

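View pics/w2.png

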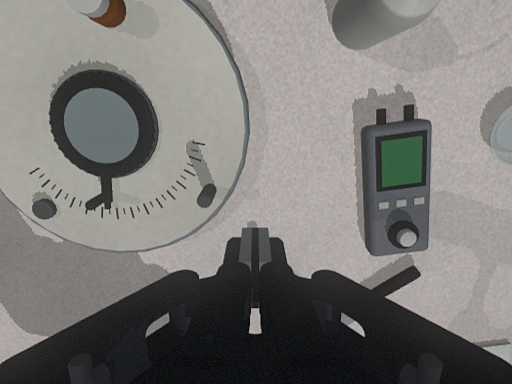

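View pics/w2c.png

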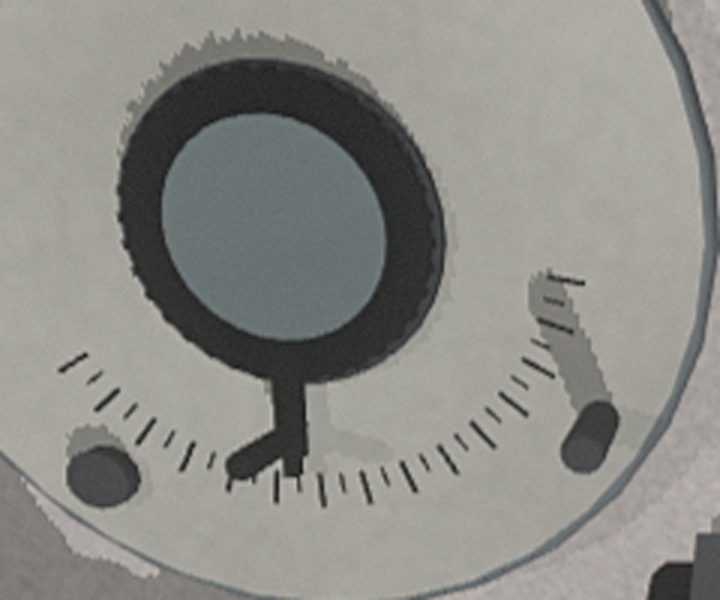

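```bash
python3 - <<'E'
from h import *
import pickle
s1,m1,i1=pickle.load(open("w1.pkl","rb"));s2,m2,i2=pickle.load(open("w2.pkl","rb"))
def pr(n,a,b):
    p,g=two(m1,a,m2,b);print(n,p.round(4),"gap",g.round(4));return p
def glass(im,x0,x1):
    f=im.astype(int); m=((f[...,2]-f[...,0])>10)&(f.mean(2)>80); m[:, :x0]=0;m[:,x1:]=0;m[:70]=0;m[172:]=0
    m=cv2.morphologyEx(m.astype(np.uint8),cv2.MORPH_OPEN,np.ones((3,3)))
    c=max(cv2.findContours(m,0,1)[0],key=cv2.contourArea); e=cv2.fitEllipse(c);print(e);return c
def cen(c,m,z):
    P=np.array([onz(m,p[0],z)[:2] for p in c],np.float32); A=np.c_[2*P,np.ones(len(P))]; x=np.linalg.lstsq(A,(P**2).sum(1),rcond=None)[0]
    r=np.sqrt(x[2]+x[0]**2+x[1]**2); return x[:2],r
c1=glass(i1,150,250);c2=glass(i2,50,155)
for z in(.04,.046,.052): print(z,cen(c1,m1,z),cen(c2,m2,z))
peg=pr("pegtop",(304,200.7),(204,201.3)); pb=pr("pegbase",(300,189.7),(209.3,190.3))
pr("post",(192.3,205),(90,205))
ms=bot.camera_model("side");mt=bot.camera_model("top")
# button
for im,m,x0,n in((i1,m1,440,"1"),(i2,m2,350,"2")):
    a=im[90:270,x0:min(x0+100,512),::-1];cv2.imwrite(f"pics/b{n}.png",cv2.resize(a,None,fx=3.3,fy=3.3,interpolation=cv2.INTER_CUBIC))
E
python3 -c "
import cv2,numpy as np
a=cv2.imread('pics/b1.png');b=cv2.imread('pics/b2.png');cv2.imwrite('pics/b.png',np.hstack([a,b]));print(a.shape)"
```

```text
((202.5, 103.0), (2.4083189964294434, 4.013864994049072), 90.0)
((114.94513702392578, 136.8058624267578), (9.933856964111328, 16.905080795288086), 58.866249084472656)
0.04 (array([0.62365243, 0.07330337]), np.float64(0.0018172287838824116)) (array([0.58451553, 0.06921482]), np.float64(0.008011501474671485))
0.046 (array([0.62368753, 0.07228954]), np.float64(0.0017876616056297847)) (array([0.58517813, 0.06638523]), np.float64(0.007884660822544477))
0.052 (array([0.62372692, 0.07127528]), np.float64(0.0017595366641087015)) (array([0.58584067, 0.06355561]), np.float64(0.0077577175391130805))
pegtop [ 0.513  -0.0491  0.0868] gap 0.0002
pegbase [ 0.5152 -0.0498  0.0488] gap 0.0002
post [0.5112 0.0812 0.0962] gap 0.0004
(594, 238, 3)
```

View pics/b.png

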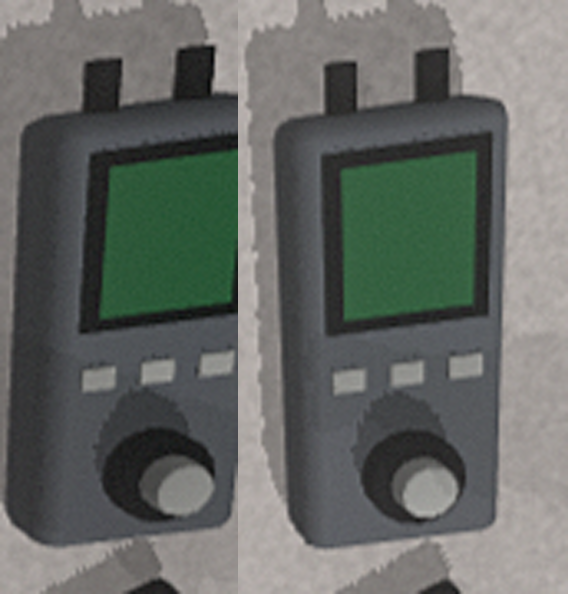

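```bash
cat >> h.py <<'E'
def circ(c,m,z):
    P=np.array([onz(m,p[0],z)[:2] for p in c]); A=np.c_[2*P,np.ones(len(P))]; x=np.linalg.lstsq(A,(P**2).sum(1),rcond=None)[0]
    return x[:2].round(4),np.sqrt(x[2]+x[0]**2+x[1]**2).round(4)
def hole(im,seed,th=75):
    "glass region contour, inside dark ring, containing seed"
    g=cv2.resize(cv2.cvtColor(im,cv2.COLOR_RGB2GRAY),None,fx=4,fy=4,interpolation=cv2.INTER_CUBIC)
    b=(g>th).astype(np.uint8); n,l=cv2.connectedComponents(b); k=(l==l[int(seed[1]*4),int(seed[0]*4)]).astype(np.uint8)
    c=max(cv2.findContours(k,0,1)[0],key=cv2.contourArea).astype(float); return (c+.5)/4-.5
E
python3 - <<'E'
from h import *
import pickle
s1,m1,i1=pickle.load(open("w1.pkl","rb"));s2,m2,i2=pickle.load(open("w2.pkl","rb"))
c1=hole(i1,(200,124));c2=hole(i2,(102,125))
for z in(.044,.05,.052): print(z,circ(c1,m1,z),circ(c2,m2,z))
print(two(m1,cv2.fitEllipse(c1.astype(np.float32))[0],m2,cv2.fitEllipse(c2.astype(np.float32))[0]))
print("btn",two(m1,(496.1,237.9),m2,(408.8,238.2)))
mt=bot.camera_model("top");it=cv2.imread("pics/top0.png")[:,:,::-1]
ct=hole(it,(228,173));print("top",circ(ct,mt,.05))
for uv,z in((( 272,195),.09),((366.5,216),.05)): print(onz(mt,uv,z).round(4))
for m,uv in((m1,(110+262/3,50+455/3)),(m2,(10+294/3,50+475/3))): print("tip",onz(m,uv,.052).round(4))
E
```

```text
0.044 (array([0.5964, 0.0793]), np.float64(0.0458)) (array([0.5962, 0.0821]), np.float64(0.0459))
0.05 (array([0.5969, 0.0782]), np.float64(0.0451)) (array([0.5967, 0.079 ]), np.float64(0.0452))
0.052 (array([0.5971, 0.0778]), np.float64(0.0448)) (array([0.5969, 0.078 ]), np.float64(0.0449))
(array([0.59860537, 0.07767511, 0.052633  ]), np.float64(0.00020832357523340033))
btn (array([ 0.44836932, -0.31803837,  0.05233017]), np.float64(0.00035194422568169607))
top (array([0.5991, 0.0759]), np.float64(0.0448))
[ 0.5162 -0.0497  0.09  ]
[ 0.449  -0.3177  0.05  ]
tip [0.4999 0.0842 0.052 ]
tip [0.491  0.0843 0.052 ]
```

```bash
python3 -m jog '[[[1,-1,-6,0,0,0,0],[1,-2,-12,0,0,0,0],[1,-3,-18,0,0,0,0],[1,-4,-22.5,0,0,0,0],[1,-4.4,-23.5,3,0,0,0],[1,-4.4,-23.5,8,0,0,0],[1,-4.4,-23.5,13,0,0,0],[1,-4.4,-23.5,17,0,0,0],[1,-4.4,-23.5,20,0,0,0],[1,-4.4,-23.5,21.2,0,0,0],[1,-4.4,-23.5,21.2,0,0,0]]]'
python3 - <<'E'
from h import *
s=bot.read_state();m=bot.camera_model("wrist");im=bot.read_camera("wrist")
sd=bot.read_camera("side")
cv2.imwrite("pics/w3.png",im[:,:,::-1]);cv2.imwrite("pics/s3.png",cv2.resize(sd[130:250,190:350,::-1],None,fx=5,fy=5))
print(s["q"].round(3),s["tool_pos"])
C=np.array([.597,.078]);T=s["tool_pos"];Rt=Rn.from_rotvec(s["tcp_rot"])
for off in(.022,.018):
 for th in (178,182,190,198,206,214,222):
  u=np.array([np.cos(np.radians(th)),np.sin(np.radians(th))]);t=np.array([-u[1],u[0]])
  P=np.r_[C+.088*u-off*t,T[2]]
  print(off,th,(Rt.inv().apply(P-T)*100).round(2),"rz",-np.radians(th-180).round(3))
E
```

```text
time: 4.25
tool_pos: [0.51, 0.1251, 0.2374]
tcp_rot: [3.141, 0.001, -0.002]
wrist_force: [-0.5, 0.1, -0.4]
width: 0.001
[0.193 0.151 2.076 0.    0.916 1.763] [0.51001838 0.1251443  0.23735295]
0.022 178 [-0.02  2.21  0.  ] rz 0.035
0.022 182 [-0.18  2.82  0.  ] rz -0.035
0.022 190 [-0.35  4.08  0.  ] rz -0.175
0.022 198 [-0.36  5.34  0.  ] rz -0.314
0.022 206 [-0.18  6.59  0.  ] rz -0.454
0.022 214 [0.17 7.81 0.  ] rz -0.593
0.022 222 [0.68 8.97 0.  ] rz -0.733
0.018 178 [-0.04  2.61  0.  ] rz 0.035
0.018 182 [-0.16  3.22  0.  ] rz -0.035
0.018 190 [-0.28  4.47  0.  ] rz -0.175
0.018 198 [-0.23  5.72  0.  ] rz -0.314
0.018 206 [-0.01  6.95  0.  ] rz -0.454
0.018 214 [0.39 8.14 0.  ] rz -0.593
0.018 222 [ 0.95  9.27 -0.  ] rz -0.733
```

View pics/w3.png

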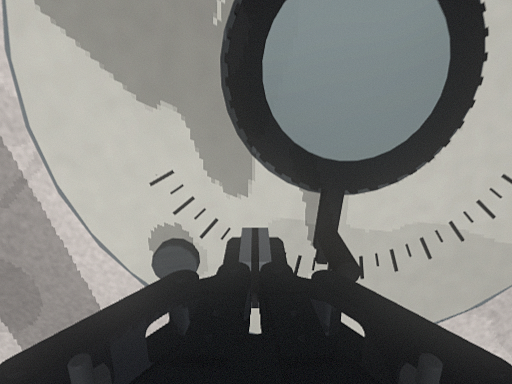

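View pics/s3.png

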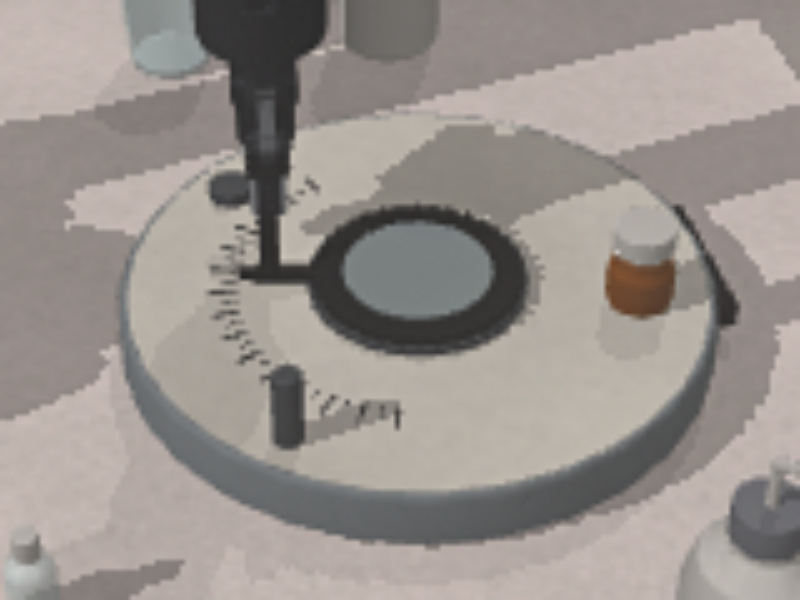

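```bash
python3 -m jog '[[[1,0,1.2,0,0,0,0.035],[1,0,2.2,0,0,0,0.035],[1,-0.18,2.82,0,0,0,-0.035],[1,-0.28,3.45,0,0,0,-0.105],[1,-0.35,4.08,0,0,0,-0.175],[1,-0.37,4.71,0,0,0,-0.245],[1,-0.36,5.34,0,0,0,-0.314],[1,-0.29,5.97,0,0,0,-0.384],[1,-0.18,6.59,0,0,0,-0.454],[1,-0.02,7.2,0,0,0,-0.524],[1,0.17,7.81,0,0,0,-0.593],[1,0.17,7.81,0,0,0,-0.593]]]'
python3 - <<'E'
from h import *
s=bot.read_state();m=bot.camera_model("wrist");im=bot.read_camera("wrist")
sd=bot.read_camera("side")
cv2.imwrite("pics/w4.png",im[:,:,::-1]);cv2.imwrite("pics/s4.png",cv2.resize(sd[130:250,190:350,::-1],None,fx=5,fy=5))
print(s["q"].round(3),s["tool_pos"],s["tcp_rot"])
E
```

```text
time: 5.85
tool_pos: [0.5122, 0.0455, 0.2382]
tcp_rot: [3.005, 0.914, 0.001]
wrist_force: [-0.6, 0.7, -1.4]
width: -0.001
[ 0.04   0.129  2.099 -0.     0.913  1.02 ] [0.51224367 0.04545986 0.23822698] [3.00523003e+00 9.14358141e-01 1.39222833e-03]
```

View pics/w4.png

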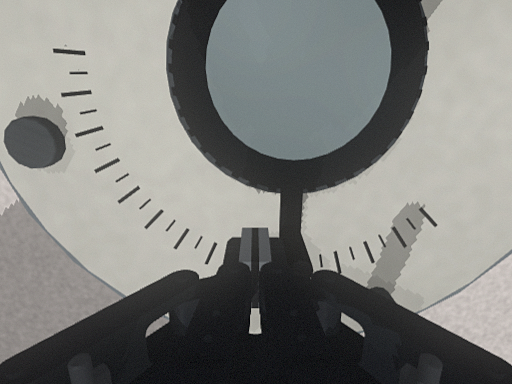

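View pics/s4.png

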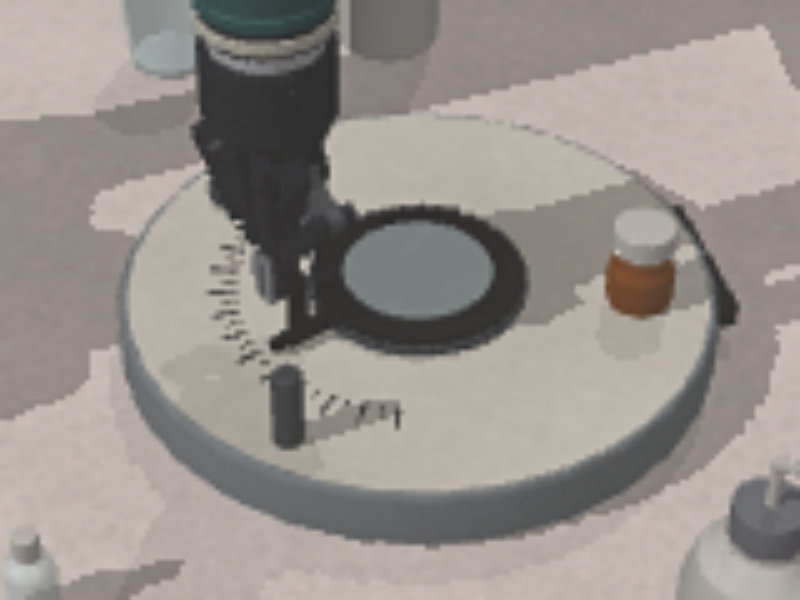

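```bash
python3 - <<'E'
from h import *
m=bot.camera_model("wrist");im=cv2.imread("pics/w4.png");C=np.array([.597,.078])
g=im.mean(2)
for r in (200,208,216): print(r,g[r,274:312:1].round().astype(int))
for r in(200,210,220):
  p=onz(m,(291,r),.052)[:2]-C;print(p.round(4),np.degrees(np.arctan2(p[1],p[0]))%360)
ms=bot.camera_model("side");p=onz(ms,(245.4,199.),.052)[:2]-C;print("side tip",p,np.linalg.norm(p),np.degrees(np.arctan2(p[1],p[0]))%360)
c=hole(im[:,:,::-1],(300,80));print(circ(c[c[:,0,1]>2],m,.052))
p=np.array([.514,-.0495])-C;print(np.degrees(np.arctan2(p[1],p[0]))%360)
E
```

```text
200 [190 188 187 187 189 205  96  38  44  47  45  52  46  48  50  50  44  44
  48  46  45  46  49  47  52  49  44  40  98 126 124 134 181 189 185 183
 182 182]
208 [182 185 185 187 191 174  77  42  53  51  53  51  53  44  50  50  51  48
  46  45  49  51  46  48  52  44  46  44 122 125 153 171 174 173 184 184
 186 186]
216 [184 186 187 187 199 135  59  43  52  51  54  51  54  47  48  49  49  46
  53  51  53  53  53  52  49  50  42  82 153 179 175 174 179 188 188 186
 187 185]
[-0.057  -0.0368] 212.8583878290387
[-0.0618 -0.0403] 213.10202694920775
[-0.0666 -0.0438] 213.31366628898007
side tip [-0.08607183 -0.0672698 ] 0.10924095346949746 218.00955240784631
(array([0.5966, 0.0781]), np.float64(0.045))
236.93666167370918
```

```bash
python3 - <<'E'
from h import *
s=bot.read_state();C=np.array([.5968,.078]);Rt=Rn.from_rotvec(s["tcp_rot"]);T=s["tool_pos"];off=.022
u0=None
print(T, np.degrees(2*np.arctan2(.914,3.005)))
for th in (214,218,222,226,230,234):
  u=np.array([np.cos(np.radians(th)),np.sin(np.radians(th))]);t=np.array([-u[1],u[0]])
  P=np.r_[C+.088*u-off*t,T[2]]
  print(th,(Rt.inv().apply(P-T)*100).round(2),"rz",-np.radians(th-213.9).round(3))
E
```

```text
[0.51204041 0.04589683 0.23795828] 33.83529852837589
214 [ 0.02 -0.12 -0.  ] rz -0.002
218 [-0.11  0.5   0.  ] rz -0.072
222 [-0.2   1.12  0.  ] rz -0.141
226 [-0.24  1.76  0.  ] rz -0.211
230 [-0.24  2.39  0.  ] rz -0.281
234 [-0.19  3.02  0.  ] rz -0.351
```

```bash
python3 -m jog '[[[1,-0.11,0.5,0,0,0,-0.072],[1,-0.2,1.12,0,0,0,-0.141],[1,-0.24,1.76,0,0,0,-0.211],[1,-0.24,2.39,0,0,0,-0.281],[1,-0.2,2.85,0,0,0,-0.33],[1,-0.19,3.02,0,0,0,-0.351],[1,-0.19,3.02,0,0,0,-0.351],[1,-0.88,1.14,0,0,0,-0.351],[1,-0.88,1.14,-5,0,0,-0.351],[1,-0.88,1.14,-11,0,0,-0.351],[1,-0.88,1.14,-16,0,0,-0.351],[1,-0.88,1.14,-16,0,0,-0.351]]]'
python3 -m jog '[[[1,0,0,0,0,0,0],[1,0,0,0,0,0,0]]]'
python3 - <<'E'
from h import *
import pickle
s=bot.read_state();m=bot.camera_model("wrist");im=bot.read_camera("wrist")
sd=bot.read_camera("side")
pickle.dump((s,m,im),open("w5.pkl","wb"))
cv2.imwrite("pics/w5.png",im[:,:,::-1]);cv2.imwrite("pics/s5.png",cv2.resize(sd[130:250,190:350,::-1],None,fx=5,fy=5))
print(s["tool_pos"],s["tcp_rot"],s["joint_vel"].round(3))
E
```

```text
time: 7.45
tool_pos: [0.5119, 0.0329, 0.4034]
tcp_rot: [2.794, 1.426, 0.015]
wrist_force: [-0.6, -0.6, -0.6]
width: -0.002
time: 7.7
tool_pos: [0.5101, 0.0323, 0.3956]
tcp_rot: [-2.797, -1.428, 0.005]
wrist_force: [-0.4, 0.0, -0.4]
width: 0.002
[0.51005186 0.03232846 0.39555716] [-2.79658711 -1.42762069  0.0051256 ] [-0.002  0.011 -0.004  0.001  0.002 -0.001]
```

View pics/w5.png

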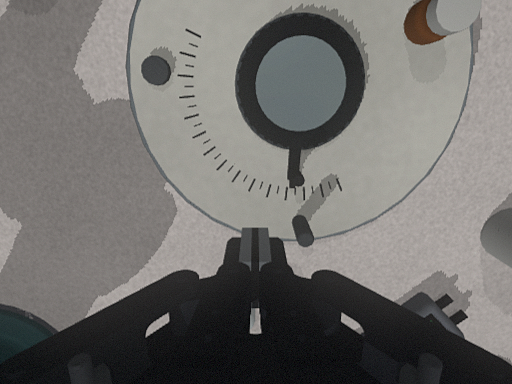

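View pics/s5.png

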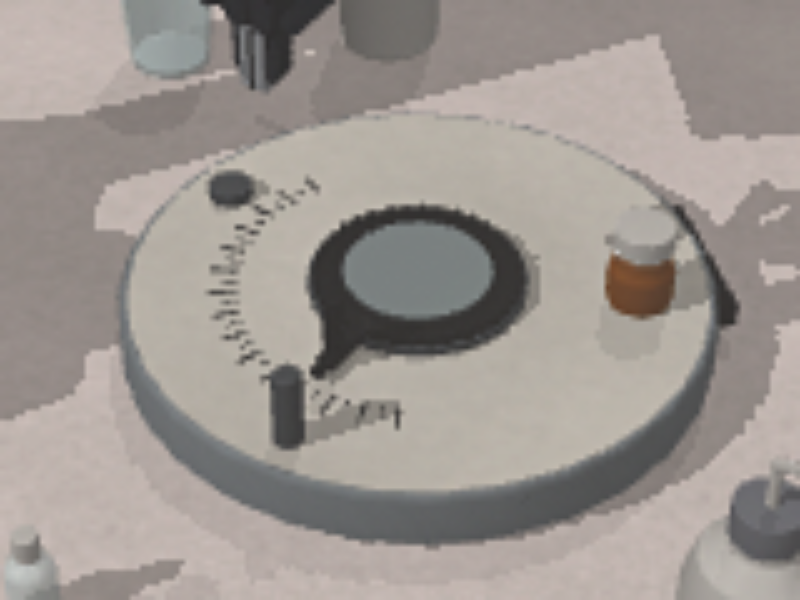

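```bash
python3 - <<'E'
import cv2
a=cv2.imread("pics/w5.png")[130:255,240:370];cv2.imwrite("pics/w5c.png",cv2.resize(a,None,fx=5,fy=5,interpolation=cv2.INTER_CUBIC))
from h import *
import pickle
s,m,im=pickle.load(open("w5.pkl","rb"))
print(circ(hole(im,(300,80)),m,.052))
g=im.mean(2)
for r in range(154,166,2): print(r,g[r,282:308].round().astype(int))
E
```

```text
(array([0.5972, 0.0777]), np.float64(0.0449))
154 [154 156 157 155 158 161 140  63  40  49  49  48  46  44  44  46  45  41
  74 111 120 119 117 113 115 119]
156 [156 157 156 153 157 163 107  51  39  48  50  48  51  46  48  46  48  36
  81 117 120 120 118 116 116 138]
158 [154 156 158 155 158 167  95  45  43  47  47  48  49  47  46  47  46  33
 109 121 121 117 117 115 108 153]
160 [159 157 159 155 161 169  89  46  48  46  48  47  48  48  46  51  46  42
 114 123 118 117 111 151 160 154]
162 [158 158 156 158 156 168  82  43  49  51  48  46  44  46  44  47  43  43
 116 120 116 114 133 157 155 154]
164 [158 159 158 157 162 173  79  38  48  49  47  46  46  49  45  53  45  62
 116 118 113 155 157 156 154 156]
```

View pics/w5c.png

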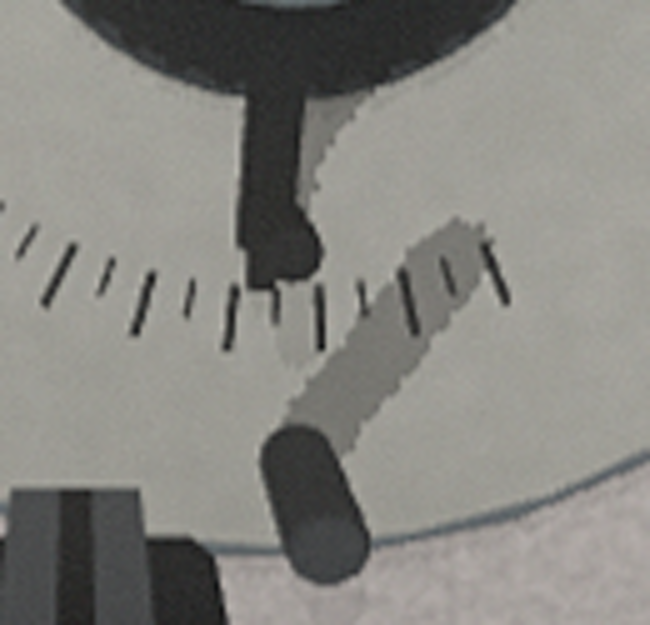

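```bash
python3 - <<'E'
from h import *
import pickle
s,m,im=pickle.load(open("w5.pkl","rb"));C=np.array([.5971,.0778])
def an(n,uv,z):
  p=onz(m,uv,z)[:2];d=p-C;print(n,p.round(4),np.linalg.norm(d).round(4),(np.degrees(np.arctan2(d[1],d[0]))%360).round(2))
for r,u in((154,294.4),(156,294.1),(158,293.9),(160,293.8),(162,293.7),(164,293.5)):an("lever",(u,r),.052)
an("tip",(240+260/5-.4,130+288/5-.4),.052)
an("post",(240+297/5-.4,130+258/5-.4),.092)
an("pegtop",(305,238.2),.09);an("pegbase",(299,221.5),.04)
E
```

```text
lever [0.554  0.0234] 0.0694 231.65
lever [0.5526 0.0218] 0.0716 231.54
lever [0.5512 0.0201] 0.0737 231.51
lever [0.5499 0.0183] 0.0759 231.57
lever [0.5486 0.0166] 0.0781 231.62
lever [0.5473 0.0149] 0.0802 231.6
tip [ 0.5312 -0.0055] 0.1062 231.62
post [0.5429 0.0078] 0.0885 232.24
pegtop [ 0.5147 -0.0465] 0.1492 236.47
pegbase [ 0.5139 -0.0494] 0.152 236.83
```

```bash
python3 -m jog '[[[1,0,0,5,0,0,0],[1,0,0,10,0,0,0],[1,0,0,14,0,0,0],[1,0,0,16,0,0,0],[1,0,0,16,0,0,0],[1,0,0.9,16,0,0,0],[1,0,1.6,16,0,0,0],[1,0,2,16,0,0,0],[1,-0.08,2.3,16,0,0,-0.035],[1,-0.13,2.6,16,0,0,-0.07],[1,-0.16,2.78,16,0,0,-0.087],[1,-0.16,2.78,16,0,0,-0.087]]]'
python3 -m jog '[[[1,0,0,0,0,0,0],[1,0,-0.8,0,0,0,0],[1,0,-2,0,0,0,0],[1,0,-2,-5,0,0,0],[1,0,-2,-11,0,0,0],[1,0,-2,-16,0,0,0],[1,0,-2,-16,0,0,0],[1,0,-2,-16,0,0,0],[1,0,-2,-16,0,0,0]]]'
python3 - <<'E'
from h import *
import pickle
s=bot.read_state();m=bot.camera_model("wrist");im=bot.read_camera("wrist")
sd=bot.read_camera("side")
pickle.dump((s,m,im),open("w6.pkl","wb"))
cv2.imwrite("pics/s6.png",cv2.resize(sd[130:250,190:350,::-1],None,fx=5,fy=5))
cv2.imwrite("pics/w6c.png",cv2.resize(im[130:255,240:370,::-1],None,fx=5,fy=5,interpolation=cv2.INTER_CUBIC))
print(s["tool_pos"],s["tcp_rot"],s["joint_vel"].round(3),s["time"])
print(circ(hole(im,(300,80)),m,.052))
g=im.mean(2)
for r in range(150,166,2):
  x=np.arange(270,320);d=x[g[r,270:320]<80];print(r,d.min(),d.max(),g[r,d.min()-1:d.min()+1].round(),g[r,d.max():d.max()+2].round())
E
```

```text
time: 9.3
tool_pos: [0.533, 0.0143, 0.2381]
tcp_rot: [2.733, 1.548, 0.001]
wrist_force: [0.7, 0.7, 0.1]
width: -0.0
time: 10.42
tool_pos: [0.5145, 0.0249, 0.3955]
tcp_rot: [-2.732, -1.548, 0.005]
wrist_force: [-0.1, -0.2, 0.2]
width: 0.003
[0.51453186 0.02488296 0.39546331] [-2.7316257  -1.54765959  0.0053635 ] [-0.002  0.01  -0.003 -0.    -0.    -0.001] 10.425
(array([0.5972, 0.0778]), np.float64(0.0449))
150 290 301 [98. 44.] [73. 92.]
152 290 300 [91. 45.] [31. 93.]
154 290 300 [87. 45.] [ 34. 115.]
156 290 300 [81. 38.] [ 42. 115.]
158 289 300 [168.  77.] [ 41. 113.]
160 289 300 [152.  67.] [ 58. 115.]
162 289 299 [136.  64.] [40. 86.]
164 289 299 [118.  55.] [40. 81.]
```

View pics/w6c.png

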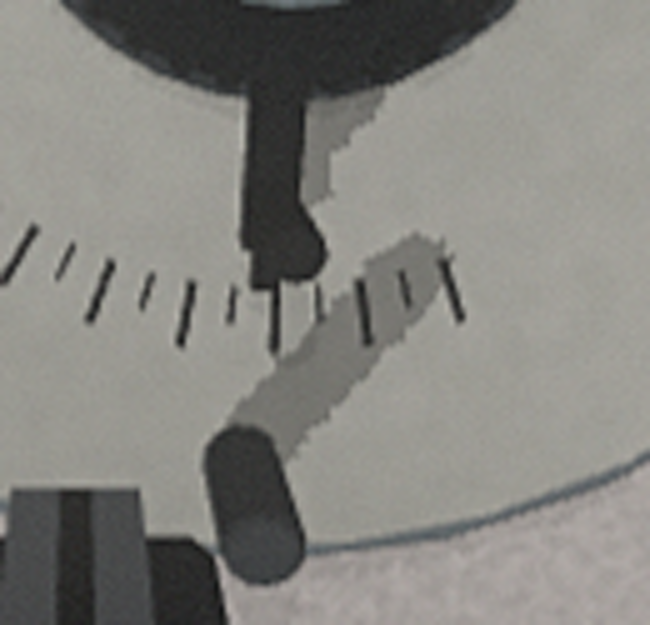

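View pics/s6.png

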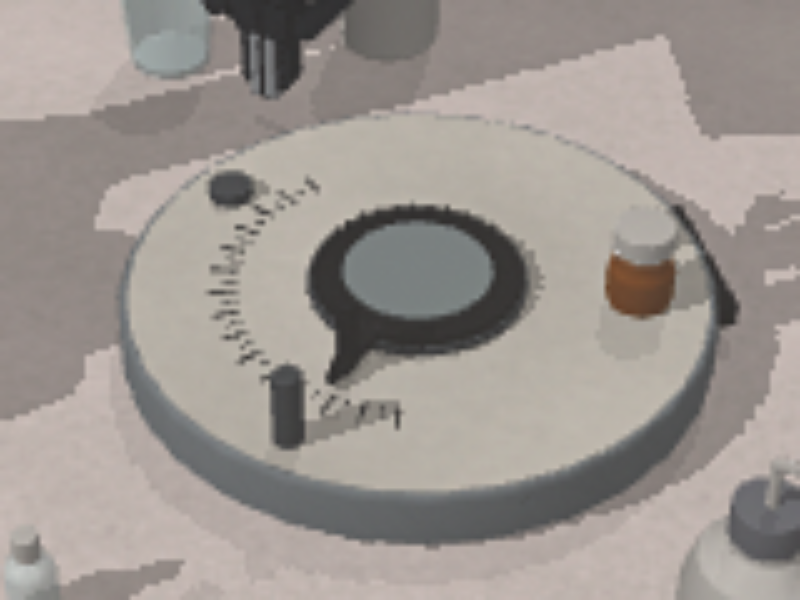

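```bash
cat > an.py <<'E'
from h import *
C=np.array([.5971,.0778])
def an(m,n,uv,z,C=C):
  p=onz(m,uv,z)[:2];d=p-C;print(n,p.round(4),np.linalg.norm(d).round(4),(np.degrees(np.arctan2(d[1],d[0]))%360).round(2))
E
python3 - <<'E'
from an import *
import pickle
s,m,im=pickle.load(open("w6.pkl","rb"))
for r,u in((150,295.4),(154,294.9),(158,294.6),(162,294.1),(164,293.9)):an(m,"lever",(u,r),.052)
an(m,"tip",(240+266/5-.4,130+288/5-.4),.052)
an(m,"post",(240+300/5-.4,130+258/5-.4),.092)
an(m,"pegtop",(240+265/5-.4,130+543/5-.4),.09);an(m,"pegbase",(240+239/5-.4,130+459/5-.4),.04)
ms=bot.camera_model("side")
f=lambda x,y:(190+x/5-.4,130+y/5-.4)
Cs=onz(ms,f(418,279),.052)[:2];print(Cs)
an(ms,"s tip",f(331,382),.052,Cs);an(ms,"s pegtop",f(288,375),.09,Cs);an(ms,"s base",f(288,440),.04,Cs);an(ms,"s post",f(344,325),.092,Cs)
E
```

```text
lever [0.5621 0.0231] 0.065 237.39
lever [0.5596 0.0196] 0.0692 237.19
lever [0.5572 0.016 ] 0.0735 237.19
lever [0.5547 0.0125] 0.0779 237.03
lever [0.5535 0.0107] 0.0801 236.99
tip [ 0.54   -0.0115] 0.106 237.4
post [0.5499 0.0031] 0.0884 237.69
pegtop [ 0.5152 -0.0467] 0.149 236.67
pegbase [ 0.5138 -0.049 ] 0.1517 236.69
[0.59555563 0.06467558]
s tip [ 0.5387 -0.021 ] 0.1028 236.41
s pegtop [ 0.5141 -0.0548] 0.1446 235.71
s base [ 0.5128 -0.0532] 0.1441 234.91
s post [ 0.5465 -0.0188] 0.0968 239.59
```

```bash
python3 -m jog '[[[1,-2,3,0,0,0,0],[1,-3,4.6,0,0,0,0],[1,-3,4.6,0,0,0,0],[1,-3,4.6,0,0,0,0],[1,-3,4.6,0,0,0,0]]]'
python3 - <<'E'
from an import *
import pickle
s=bot.read_state();m=bot.camera_model("wrist");im=bot.read_camera("wrist")
pickle.dump((s,m,im),open("w7.pkl","wb"))
cv2.imwrite("pics/w7c.png",cv2.resize(im[10:230,180:330,::-1],None,fx=3.6,fy=3.6,interpolation=cv2.INTER_CUBIC)[:600*2])
cv2.imwrite("pics/w7d.png",cv2.resize(im[80:230,190:320,::-1],None,fx=5,fy=5,interpolation=cv2.INTER_CUBIC)[150:750])
print(s["tool_pos"],s["time"])
print(circ(hole(im,(258,45)),m,.052))
E
```

```text
time: 11.15
tool_pos: [0.5393, -0.024, 0.3976]
tcp_rot: [-2.733, -1.549, 0.0]
wrist_force: [-1.3, -0.3, -0.2]
width: -0.005
[ 0.53926243 -0.02404643  0.39756818] 11.15
(array([0.5971, 0.0778]), np.float64(0.0448))
```

View pics/w7d.png

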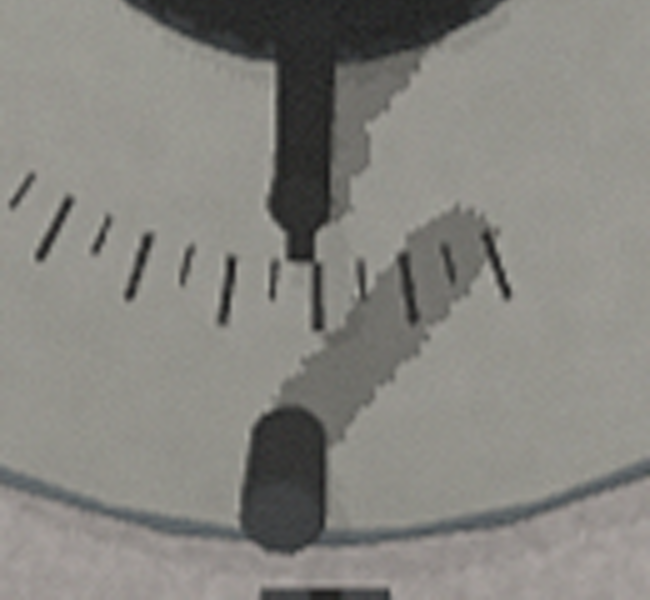

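```bash
python3 - <<'E'
from an import *
import pickle
s,m,im=pickle.load(open("w7.pkl","rb"))
f=lambda x,y:(190+x/5-.4,80+(y+150)/5-.4)
print("C px",proj(m,[.5971,.0778,.052]))
g=im.mean(2)
for r in range(124,144,3):
  seg=g[r,235:262]; b=100; i=np.where(seg<b)[0]; l,rr=i[0],i[-1]
  le=l-(b-seg[l])/(seg[l-1]-seg[l]);re=rr+(b-seg[rr])/(seg[rr+1]-seg[rr]); u=235+(le+re)/2; print(r,u.round(2),(re-le).round(1)); an(m,"lever",(u,r),.052)
an(m,"tip",f(300,258),.052)
an(m,"pegbase",f(289,441),.04);an(m,"pegtop",f(283,512),.09)
E
```

```text
C px [252.47035074  54.16061718]
124 250.83 12.3
lever [0.5613 0.0214] 0.0668 237.58
127 250.96 12.4
lever [0.5598 0.0187] 0.0698 237.75
130 250.79 12.3
lever [0.5581 0.0162] 0.0729 237.67
133 250.95 12.5
lever [0.5566 0.0134] 0.076 237.85
136 250.73 12.1
lever [0.5548 0.0109] 0.0791 237.72
139 250.83 12.3
lever [0.5533 0.0081] 0.0823 237.84
142 250.52 12.2
lever [0.5514 0.0056] 0.0854 237.66
tip [ 0.5399 -0.0115] 0.1061 237.37
pegbase [ 0.5141 -0.049 ] 0.1516 236.79
pegtop [ 0.5148 -0.0477] 0.1501 236.76
```

```bash
python3 - <<'E'
from an import *
s=bot.read_state();Rt=Rn.from_rotvec(s["tcp_rot"]);T=s["tool_pos"]
th=np.radians(236.75);u=np.array([np.cos(th),np.sin(th)]);t=np.array([-u[1],u[0]])
Rd=Rn.from_euler('z',th-np.pi)*Rn.from_matrix(np.diag([1,-1,-1.]))
print("rot",(Rt.inv()*Rd).as_rotvec().round(4))
for off in(.042,.026,.0197): 
  P=np.r_[C+.088*u+off*t,.238];print(off,(Rt.inv().apply(P-T)*100).round(2),P)
E
```

```text
rot [-0.0003 -0.0001  0.041 ]
0.042 [ 2.74  3.57 15.97] [ 0.58397421 -0.0188215   0.238     ]
0.026 [ 2.81  1.97 15.97] [ 0.57059364 -0.01004881  0.238     ]
0.0197 [ 2.83  1.34 15.97] [ 0.56532503 -0.00659456  0.238     ]
```

```bash
python3 -m jog '[[[1,2.74,3.57,0,0,0,0.041],[1,2.74,3.57,5,0,0,0.041],[1,2.74,3.57,10,0,0,0.041],[1,2.74,3.57,14,0,0,0.041],[1,2.74,3.57,15.97,0,0,0.041],[1,2.74,3.57,15.97,0,0,0.041],[1,2.78,2.6,15.97,0,0,0.041],[1,2.81,1.97,15.97,0,0,0.041],[1,2.82,1.6,15.97,0,0,0.041],[1,2.83,1.45,15.97,0,0,0.041],[1,2.83,1.34,15.97,0,0,0.041],[1,2.83,1.34,15.97,0,0,0.041]]]'
python3 -m jog '[[[1,0,0,0,0,0,0],[1,0,1,0,0,0,0],[1,0,2.2,0,0,0,0],[1,0,2.2,-5,0,0,0],[1,0,2.2,-11,0,0,0],[1,-2.9,-1.34,-16,0,0,0],[1,-2.9,-1.34,-16,0,0,0],[1,-2.9,-1.34,-16,0,0,0],[1,-2.9,-1.34,-16,0,0,0]]]'
python3 - <<'E'
from an import *
import pickle
s=bot.read_state();m=bot.camera_model("wrist");im=bot.read_camera("wrist")
pickle.dump((s,m,im),open("w8.pkl","wb"))
cv2.imwrite("pics/w8d.png",cv2.resize(im[80:230,190:320,::-1],None,fx=5,fy=5,interpolation=cv2.INTER_CUBIC)[150:750])
print(s["tool_pos"],s["time"])
print(circ(hole(im,(258,45)),m,.052))
E
```

```text
time: 12.7
tool_pos: [0.566, -0.0074, 0.2383]
tcp_rot: [2.764, 1.492, 0.001]
wrist_force: [0.5, -0.6, 0.7]
width: 0.003
time: 13.82
tool_pos: [0.5386, -0.0243, 0.3958]
tcp_rot: [-2.763, -1.491, 0.004]
wrist_force: [-0.2, 0.2, 0.9]
width: 0.003
[ 0.53859201 -0.02426356  0.39579524] 13.825
(array([0.5971, 0.0778]), np.float64(0.0448))
```

View pics/w8d.png

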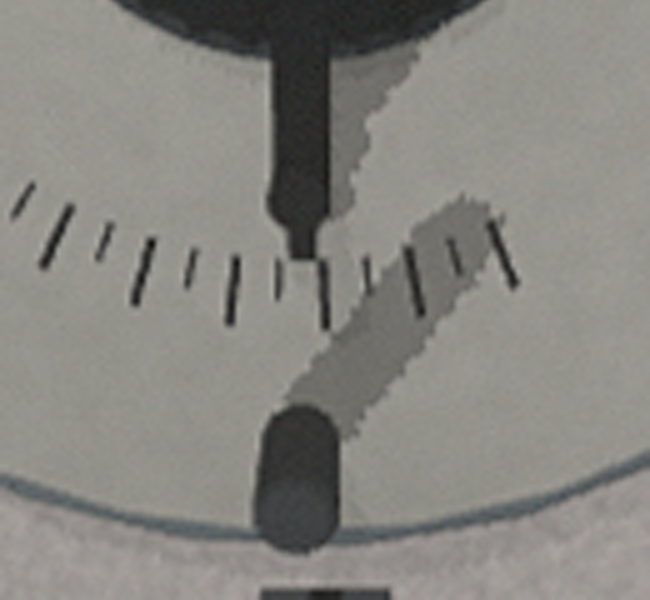

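```bash
python3 - <<'E'
from an import *
import pickle
s,m,im=pickle.load(open("w8.pkl","rb"))
f=lambda x,y:(190+x/5-.4,80+(y+150)/5-.4)
an(m,"arm",f(301,80),.052);an(m,"arm",f(301,150),.052)
an(m,"tip",f(302.5,256),.052)
an(m,"pegbase",f(302,441),.04);an(m,"pegtop",f(296.5,511),.09)
print(proj(m,[*C,.052]))
E
```

```text
arm [0.5598 0.0196] 0.0691 237.3
arm [0.5518 0.0076] 0.0835 237.17
tip [ 0.5396 -0.0114] 0.1061 237.2
pegbase [ 0.5141 -0.0493] 0.1518 236.88
pegtop [ 0.515  -0.0476] 0.1499 236.8
[248.81288008  52.86031926]
```

```bash
python3 - <<'E'
from an import *
s=bot.read_state();Rt=Rn.from_rotvec(s["tcp_rot"]);T=s["tool_pos"]
for z in(.396,.24): print((Rt.inv().apply(np.array([.4485,-.318,z])-T)*100).round(2))
E
```

```text
[-2.95e+01  8.60e+00 -2.00e-02]
[-29.48   8.65  15.58]
```

```bash
python3 -m jog '[[[1,-5,1.5,0,0,0,0],[1,-10,3,0,0,0,0],[1,-16,4.5,0,0,0,0],[1,-22,6.4,0,0,0,0],[1,-27,8,0,0,0,0],[1,-29.5,8.65,2,0,0,0],[1,-29.5,8.65,7,0,0,0],[1,-29.5,8.65,11,0,0,0],[1,-29.5,8.65,14,0,0,0],[1,-29.5,8.65,15.2,0,0,0],[1,-29.5,8.65,15.2,0,0,0],[1,-29.5,8.65,15.2,0,0,0]]]'
python3 - <<'E'
from an import *
s=bot.read_state()
im=bot.read_camera("wrist");sd=bot.read_camera("side");tp=bot.read_camera("top")
a=cv2.resize(im[170:300,190:320,::-1],(400,400));b=cv2.resize(sd[240:340,190:290,::-1],(400,400));cv2.imwrite("pics/b9.png",np.hstack([a,b]))
cv2.imwrite("pics/t9.png",cv2.resize(tp[150:250,310:430,::-1],None,fx=5,fy=5))
print(s["tool_pos"],s["tcp_rot"])
E
```

```text
time: 15.38
tool_pos: [0.4496, -0.3187, 0.2472]
tcp_rot: [2.763, 1.491, 0.001]
wrist_force: [0.1, 0.2, 0.6]
width: 0.001
[ 0.44963997 -0.31873474  0.24716428] [2.76289571e+00 1.49130867e+00 1.35320679e-03]
```

View pics/b9.png

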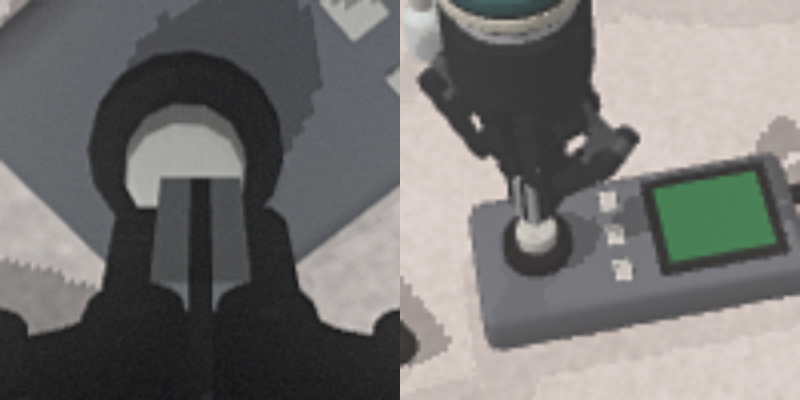

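```bash
python3 - <<'E'
from an import *
s=bot.read_state();m=bot.camera_model("wrist");im=bot.read_camera("wrist");Rt=Rn.from_rotvec(s["tcp_rot"])
cv2.imwrite("pics/b10.png",cv2.resize(im[170:270,200:310,::-1],None,fx=6,fy=6,interpolation=cv2.INTER_CUBIC))
print(s["tool_pos"])
P=[.4485,-.318,.0523];print("exp px",proj(m,P),(Rt.inv().apply(P-s["tool_pos"])*100).round(2))
print("tip px",proj(m,s["tool_pos"]+Rt.apply([0,0,.173])))
E
```

```text
[ 0.44952801 -0.31868118  0.24754069]
exp px [252.26419297 227.70044024] [ 1.000e-02 -1.800e-01  1.952e+01]
tip px [255.33951452 244.97630431]
```

View pics/b10.png

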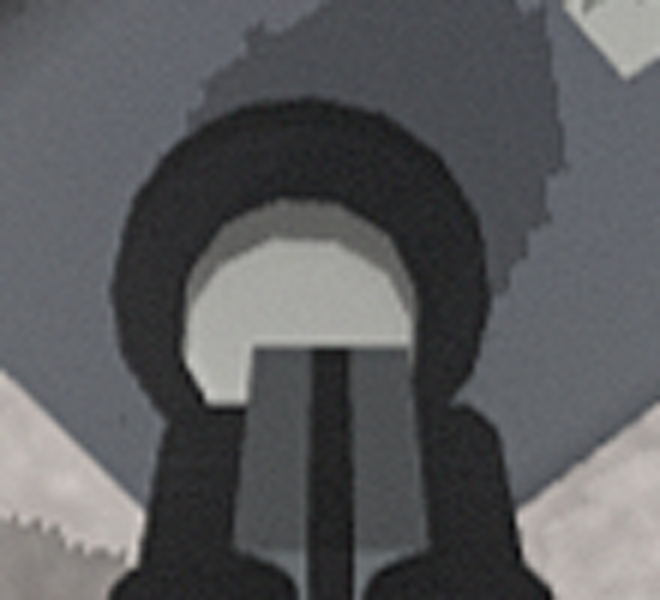

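```bash
python3 -m jog '[[[1,-0.1,-0.4,0.8,0,0,0],[1,-0.1,-0.4,1.5,0,0,0],[1,-0.1,-0.4,1.9,0,0,0],[1,-0.1,-0.4,2.2,0,0,0],[1,-0.1,-0.4,2.5,0,0,0],[1,-0.1,-0.4,2.5,0,0,0]]]'
python3 -m jog '[[[1,0,0,0.15,0,0,0],[1,0,0,0.3,0,0,0],[1,0,0,0.3,0,0,0],[1,0,0,0.3,0,0,0]]]'
python3 -m jog '[[[1,0,0,0.1,0,0,0],[1,0,0,0.1,0,0,0],[1,0,0,0.1,0,0,0]]]'
```

```text
time: 16.32
tool_pos: [0.4448, -0.3168, 0.2232]
tcp_rot: [-2.763, -1.491, 0.002]
wrist_force: [-7.9, 5.4, 18.3]
width: -0.002
time: 16.82
tool_pos: [0.445, -0.3169, 0.2228]
tcp_rot: [-2.763, -1.492, 0.002]
wrist_force: [-13.9, 9.4, 35.7]
width: -0.001
time: 17.2
tool_pos: [0.445, -0.3169, 0.2227]
tcp_rot: [-2.763, -1.492, 0.002]
wrist_force: [-15.7, 10.5, 42.2]
width: 0.001
```

```bash
python3 -m jog '[[[1,0,0,-0.4,0,0,0],[1,0,0,-0.4,0,0,0]]]'
python3 - <<'E'
from an import *
s=bot.read_state();im=bot.read_camera("wrist");sd=bot.read_camera("side")
a=cv2.resize(im[170:300,190:320,::-1],(400,400));b=cv2.resize(sd[260:330,200:270,::-1],(400,400));cv2.imwrite("pics/b11.png",np.hstack([a,b]))
print(s["wrist_force"],s["tool_pos"])
E
```

```text
time: 17.45
tool_pos: [0.4453, -0.3171, 0.2232]
tcp_rot: [2.764, 1.492, 0.0]
wrist_force: [-5.1, 4.5, 15.3]
width: -0.001
[-5.14778926  4.45239596 15.27266827] [ 0.44525617 -0.31706777  0.22323875]
```

View pics/b11.png

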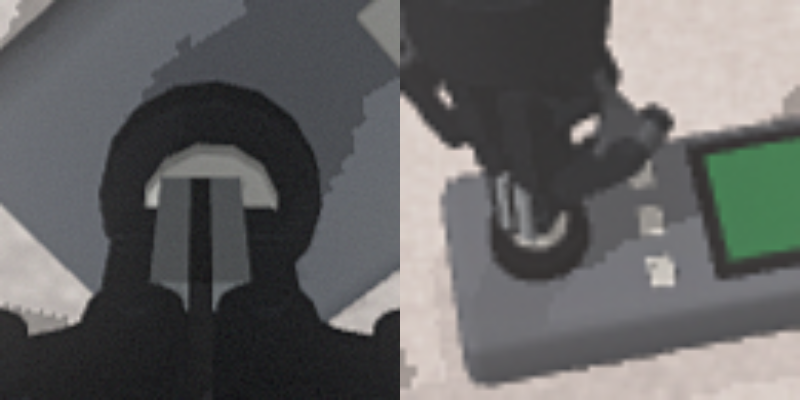

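```bash
for i in 1 2 3 4; do python3 -m jog '[[[1,0,0,-0.15,0,0,0],[1,0,0,-0.15,0,0,0]]]' | grep -E "pos|force"; done; python3 - <<'E'
from an import *
im=bot.read_camera("wrist");cv2.imwrite("pics/b12.png",cv2.resize(im[170:300,190:320,::-1],(400,400)))
E
```

```text
tool_pos: [0.4452, -0.3171, 0.2234]
wrist_force: [-2.7, 2.1, 8.7]
tool_pos: [0.4452, -0.317, 0.2241]
wrist_force: [-1.3, -0.9, 3.5]
tool_pos: [0.4452, -0.317, 0.2255]
wrist_force: [-0.6, 0.2, 2.5]
tool_pos: [0.4451, -0.317, 0.2271]
wrist_force: [0.2, -1.0, 2.9]
```

View pics/b12.png

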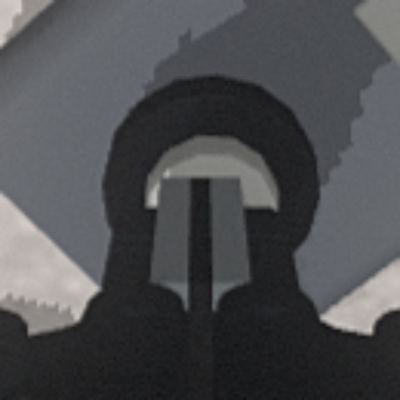

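```bash
for i in 1 2; do python3 -m jog '[[[1,0,0,-0.15,0,0,0],[1,0,0,-0.15,0,0,0]]]' | grep -E "pos|force"; done; python3 -m jog '[[[1,0,0,-3,0,0,0],[1,0,0,-8,0,0,0],[1,0,0,-14,0,0,0],[1,0,0,-17,0,0,0],[1,6,0,-17,0,0,0],[1,12,-1,-17,0,0,0],[1,18,-4,-17,0,0,0],[1,24,-7,-17,0,0,0],[1,29,-9,-17,0,0,0],[1,29,-9,-17,0,0,0],[1,29,-9,-17,0,0,0],[1,29,-9,-17,0,0,0]]]'
python3 - <<'E'
from an import *
import pickle
s=bot.read_state();m=bot.camera_model("wrist");im=bot.read_camera("wrist");sd=bot.read_camera("side")
pickle.dump((s,m,im),open("w13.pkl","wb"))
cv2.imwrite("pics/w13.png",im[:,:,::-1]);cv2.imwrite("pics/s13.png",sd[:,:,::-1])
cv2.imwrite("pics/w13d.png",cv2.resize(im[80:230,190:320,::-1],None,fx=5,fy=5,interpolation=cv2.INTER_CUBIC)[150:750])
print(s["tool_pos"],s["time"])
E
```

```text
tool_pos: [0.4451, -0.317, 0.2286]
wrist_force: [1.2, -1.0, 1.5]
tool_pos: [0.4447, -0.3166, 0.2296]
wrist_force: [-0.4, 0.4, 0.8]
time: 20.6
tool_pos: [0.5287, -0.0263, 0.3997]
tcp_rot: [-2.766, -1.49, 0.001]
wrist_force: [0.3, -0.5, -0.6]
width: -0.002
[ 0.52869006 -0.02633282  0.39969089] 20.6
```

View pics/s13.png

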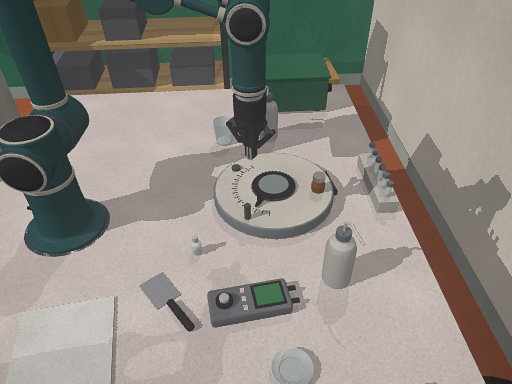

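View pics/w13d.png

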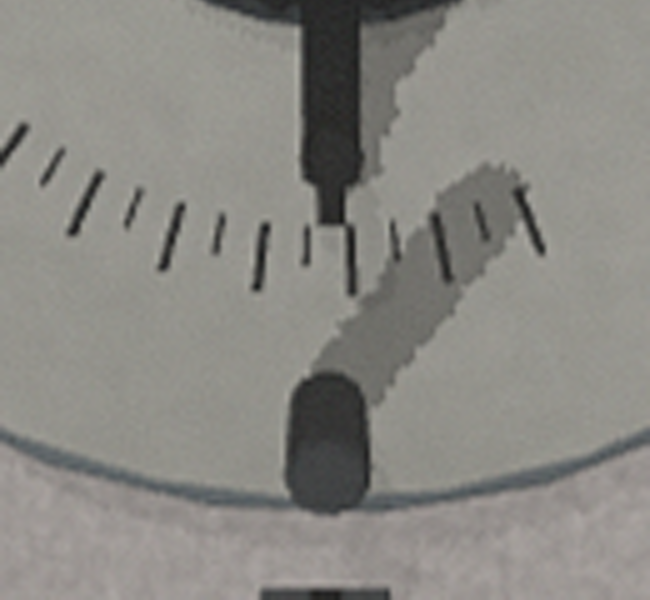

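```bash
python3 - <<'E'
from workcell import bot
print(bot.finish_job())
E
```

```text
the job is handed in; nothing more can be done
None
```

The pointer is set on the tall peg, the button has been pressed fully down and released, and the job is handed in at about 20.7 s, inside the 51 s limit.

- **Pointer:** I pushed the lever round with the side of the shut fingers, in stages. It overshot by about 0.7°, so I nudged it back from the other side. After that nudge the wrist camera put the pointer at about 237.2° and the peg at about 236.8°. The last close view, taken after the press, showed lever, pointer and peg in line to within a few tenths of a degree.
- **Button:** I pressed it with a fingertip until it hit a hard stop. As I lifted, the force fell from about 3.5 N to under 1 N over roughly 6 mm and the button followed the finger up. That fits a full press and release.
- **Rest of the scene:** The final side view shows both markers, the bottles, the glassware and the spatula apparently unmoved. The arm is raised clear of everything.

Three checks disagreed or were off:

- **Press force:** The fingertip pushed against the stop harder than needed. The wrist read about 42 N vertically with about 19 N sideways for a moment. That is under the 120 N wrist limit, and only the fingertips should have been in contact, not the arm or gripper body. I did not measure the contact force on the body separately.
- **Button height:** My camera estimate was 52 mm, but the contact force put the top nearer 56 mm. The finger landed about 2 mm off centre, still on the button.
- **Side camera:** It differed from the wrist camera by a few degrees on the pointer angle, so I relied on the wrist views.

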